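# Break the lid stay and shut the sample chest

## Robot

A 6-joint arm with a two-finger parallel gripper is mounted at the origin on a cart in front of the work surface, level with it; the furniture and walls round the work are solid. World frame = base frame: x ahead of the robot, y to its left, z up, the work surface at z = 0. Lengths are in m, angles in rad, forces in N, time in s.
With the tool pointing down it reaches from about 0.3 to 0.75 m from the base axis. Payload 8.5 kg.
Tool frame: the origin (TCP) lies midway between the tips of the shut fingers; the grasp point (between the pads) lies ctrl.tcp_to_grasp behind it (ctrl.tcp_to_grasp is the distance from the TCP to the grasp point, in m); z points along the fingers, y is the line along which they close (so a half turn about z gives the same grasp; the last joint's range is limited). The gripper opens to 88 mm and grips with 3 to 60 N. Pads are 18 mm wide; open, the fingers measure 123 mm over their backs; the gripper's body (75 mm by 187 mm) begins 45 mm behind the grasp point.
Start: joints at [1.021, 0.381, 1.297, -0, 1.464, -0.215], TCP at [0.181, 0.519, 0.239] pointing down, gripper open.
Joint ranges: [-3.11, 3.11], [-0.89, 2.33], [0.22, 2.48], [-1.42, 4.56], [0.17, 2.85], [-2.88, 2.88]. Speed limits (rad/s): [2.39, 2.39, 3.14, 3.14, 3.14, 3.14].

## Interface

Orientations are given as a rotation vector (axis times angle).
In Python, from plant import ctrl, vision gives the robot as it stands.
- The arm moves only by the shell command python3 -m handwheel 'ROWS'. ROWS is JSON, a list that holds one entry, the list of rows, each a list of 7 numbers: the opening, from -1 (shut) to 1 (fully open), then the shift along the tool's x, y, z scaled (see below), then the turn, a rotation vector about the tool's x, y, z scaled (see below). In form: [[[gripper, tx, ty, tz, rx, ry, rz], ...]]. A call has 1 to 12 rows; each row shifts and turns the commanded pose from where the row before left it, along the tool's axes as they then stand; what a row does not reach is not made up. The controller multiplies each number of a shift by 0.15 m and each number of a turn by 180 degrees. A row lasts 1/12 s, in which the tool goes at most 41.7 mm and 7.16 degrees, less where a joint would pass 70% of its speed; a pose out of reach is approached as far as the arm can. A call with a number of a shift or a turn outside -1 to 1 is refused whole. A call with a gripper value outside its range is refused whole. The fingers move at their own pace and stop on an object; the grip force is fixed at half the most. Time passes only in rows, so rows that do not move let the fingers close. It gives the time, the measured TCP pose, the force, the opening and the grip force at its end, in the units of the state.
- ctrl.read_state(): the state, without advancing time (a new reading comes with each control period).
- vision.get_image(name): name is "scene" or "top" or "wrist"; returns a dict with "img" (384x512x3 uint8, blue, green, red), "depth" (384x512 float32, m along the optical axis (not along the pixel's ray), 0 where there is no reading), "fx", "fy", "cx", "cy" (pixels), "xyz" and "orientation" of the camera in the world; the wrist camera has in their place "tool_from_camera" (4x4, takes a point from camera to tool coordinates, whose origin is the TCP and whose axes are the flange's). Camera axes: x right, y down, z forward; pixel columns grow to the right and rows downward; lengths in m; the calibration is good to about 2 mm. The wrist camera is an equidistant fisheye: a pixel r from the principal point sees the ray r / f radians off the axis. A picture is of the moment at which its call begins: read the wrist's pose just before it.
- ctrl.sign_off(): hands the job in; it is judged then, once.
The state is a dict: "time_s": time; "qpos": joint angles; "qvel": joint speeds; "joint_torque": joint torques, N m; "tcp_pos": TCP position; "tool_rot": TCP orientation; "ft_force": force on the tool from outside, world axes, zero at the start; "torque": the same for the moment, N m; "width": finger opening in m; "grip_force": force on a finger pad.
Only numpy, scipy, OpenCV 4.12 (cv2) and the standard library are available. Lean on these libraries where they do the work, as an engineer would, in place of code of your own. Each camera call takes 0.05 s, during which the arm holds its last target. There are 200 camera calls.

## Task

The sample chest on the bench is packed and must be shut, but its blue lid is propped open by a folding stay that is locked past straight. Press the stay at its red knee pad until it clearly folds, and only then lower the lid gently until it is fully shut. Do not force the lid against the locked stay, and leave the chest's contents and the other things on the bench undisturbed.

Things in the scene. Friction and masses are not known exactly. Their poses are not given: they have to be found in the camera images.
- chest: White case with blue bands, fixed to the bench, 200 (its x) x 220 (y) x 115 mm high, walls 8 mm. Origin: centre of the underside, z up. x points to the hinged rear wall: to the robot's left, turned 0.15 to 1.1 rad from there toward the robot; place and heading vary. The stay is inside the +y side wall; a divider 66 mm high stands beside it at y = 40 mm.
- lid (a joint): Blue lid's angle, rad: 0 = open as found, 1.396 (80 degrees) above level; grows as it comes down; 1.396 = fully shut, level on the rim. It opens hardly further. The stiff hinge (0.5 N m friction) keeps the 0.3 kg lid at any angle it is left at, so it must be pushed all the way; a few newtons near the free edge do it once the stay is broken.
- lid_hinge (a point): Middle of the lid's hinge axis, in the chest's frame at x = 100, y = 0, z = 118 mm. The axis runs along the chest's y. The lid's outer face lies 11 mm from the axis.
- lid_back (a point): Point on the lid's outer face (the top when shut), on its centre line, 150 mm from the hinge. The lid is a slab 10 mm thick, 226 mm along the hinge, ending 206 mm from the hinge, with a black finger lip 70 mm wide reaching 12 mm further. Open, its free edge stands about 330 mm over the bench.
- knee_pad (a point): Middle of the stay's red knee pad, a round bar 22 mm thick, 28 mm long along the chest's y. Locked, it is at about x = -5, y = 74, z = 160 mm in the chest's frame, free from above. The knee breaks when pressed square to the stay, i.e. down and to the rear (chest x +0.53, z -0.85), with a few newtons: 9 mm to straight, 20 mm or more until broken. 30 mm hardly lowers the lid.
- stay_knee (a joint): Bend of the knee, rad: 0 = locked over-centre against its stop, 0.20 = straight, more = broken and folding: well broken from 0.4 on (about 2.3 with the lid shut).
- plate_film: Clear well plate, 86 x 128 x 15 mm, lying loose on the chest's floor at the rear. Leave it. Origin: centre of the underside.
- tube_blue: White tube with a blue cap, 35 mm in diameter, 84 mm tall, standing loose on the chest's floor at the front. Leave it. Origin: centre of the underside.
- bottle_c: White square bottle, 58 x 58 x 116 mm, on the bench to the left. Leave it. Origin: centre of the underside.
- plate_assay: Clear well plate, 86 x 128 x 14 mm, on the bench to the left. Leave it. Origin: centre of the underside.
- tube_orange: Tube with an orange cap, 35 mm in diameter, 116 mm tall, standing on the bench beyond the chest. Leave it. Origin: centre of the underside.
- stay_pivot (a point): Lower pivot of the steel stay on the chest's +y side wall (chest frame x = -75, y = 92, z = 106 mm). The stay has two halves of 88 mm, joined at the knee; locked, it slopes up 32 degrees to the rear, to its bracket under the lid. Broken, it folds down into the chest as the lid is lowered.

How it is judged:
By the outcome, as a careful person would: the job done as asked, in the order asked, and still so for the second after the job is handed in, with the robot touching nothing.
It also fails if it takes over 45 s, if anything falls off the work surface, if the arm or the gripper's body presses on something with over 40 N, if the wrist force passes 120 N, or if a joint passes its speed limit or range.

## Working session

There is one attempt and no reset: what is moved stays moved. The work goes in short steps, Python scripts to look and compute and a shell command to move; the robot and the scene stay as the last step left them, time stands still between calls to the robot, and variables do not carry over. Pictures are saved under pics/ and viewed, at most 10 in all, crops included, and the job is handed in when it is done.

```bash
ls; mkdir -p pics; cat > h.py <<'E'
import numpy as np, cv2
from scipy.spatial.transform import Rotation as R
from plant import ctrl, vision
def cloud(d):
    z=d["depth"]; v,u=np.mgrid[:z.shape[0],:z.shape[1]]
    p=np.dstack([(u-d["cx"])/d["fx"]*z,(v-d["cy"])/d["fy"]*z,z])
    o=np.array(d["orientation"]); M=R.from_rotvec(o).as_matrix() if o.shape==(3,) else (o if o.shape==(3,3) else R.from_quat(o).as_matrix())
    return p@M.T+np.array(d["xyz"]), z>0
E
python3 - <<'E'
from h import *
s=ctrl.read_state(); print(s, ctrl.tcp_to_grasp)
a=[]
for n in ("scene","top"):
    d=vision.get_image(n); np.save(n+".npy",d,allow_pickle=True); print(n,d["xyz"],d["orientation"],d["fx"],d["cx"])
    cv2.imwrite(f"pics/{n}0.png",d["img"])
E
```

```text
pics
{'time_s': 0.0, 'qpos': array([ 1.02073278e+00,  3.81198691e-01,  1.29823750e+00,  1.37483657e-05,
        1.46361010e+00, -2.15301226e-01]), 'qvel': array([ 7.21234551e-04,  1.57662608e-04, -1.85766326e-03,  1.58086067e-03,
       -6.05651088e-04, -2.07638491e-05]), 'joint_torque': array([-3.63426061e-04, -4.37932384e+01, -2.24557990e+01,  7.13649904e-02,
        3.52494582e-02, -1.29780742e-04]), 'tcp_pos': array([0.18055172, 0.51922841, 0.23814417]), 'tool_rot': array([-5.23301114e-01, -3.09713836e+00,  2.10981555e-03]), 'ft_force': array([-0.31277471, -0.12705317, -0.14057896]), 'torque': array([ 0.0171825 , -0.00478599,  0.01910593]), 'grip_force': 0.0, 'width': 0.08803749086606084} 0.0187
scene [ 0.07623325 -0.21580515  0.70812346] [-2.03659567  0.81295098 -0.43616155] 374.6602735854211 257.34832995729926
top [0.48741883 0.36519738 1.02507553] [-2.10337872  2.16383242 -0.15894118] 400.2702781776769 264.297008224872
```

View pics/scene0.png

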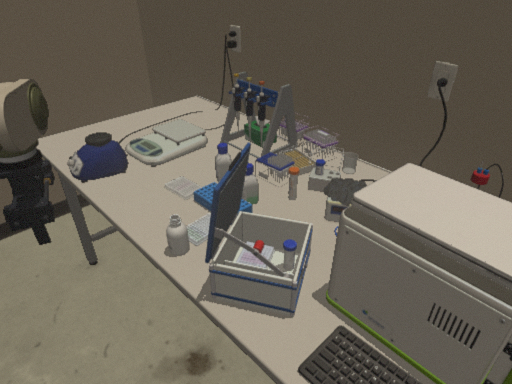

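View pics/top0.png

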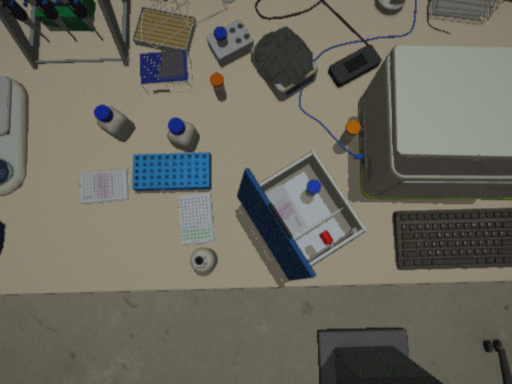

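The scene view shows the chest with the lid open to the left, the stay on its near side and the instrument to the right. In the top view the red pad is at about (326,238), the lid runs from (242,175) to (310,275), the rim's right corners are at (313,155) and (362,230), and the white case begins at x≈360 px.

```bash
python3 - <<'E'
from h import *
C=[]
for n in ("scene","top"):
    d=np.load(n+".npy",allow_pickle=True).item(); P,ok=cloud(d); hsv=cv2.cvtColor(d["img"],cv2.COLOR_BGR2HSV)
    red=((hsv[...,0]<8)|(hsv[...,0]>172))&(hsv[...,1]>150)&(hsv[...,2]>80)
    reg=np.zeros_like(red)
    if n=="top": reg[140:290,230:370]=1
    else: reg[210:310,205:320]=1
    m=red&reg&ok; v,u=np.nonzero(m); print(n,"red",len(u),u.mean(),v.mean(),np.median(P[m],0),P[m].min(0),P[m].max(0), d["fy"],d["cy"])
    rim=reg&ok&(abs(P[...,2]-.1165)<.006)&(hsv[...,1]<70)
    q=P[rim][:,:2]; r=cv2.minAreaRect((q*1000).astype(np.float32)); print("rim",len(q),r,cv2.boxPoints(r).round(0).tolist())
    hi=reg&ok&(P[...,2]>.2); 
    if n=="scene": hi=hi|(ok&(P[...,2]>.2)&(np.indices(ok.shape)[0]>140)&(np.indices(ok.shape)[1]>205)&(np.indices(ok.shape)[1]<252)&(np.indices(ok.shape)[0]<260))
    q=P[hi]; q=q[(abs(q[:,1]-.33)<.25)&(q[:,0]>.2)&(q[:,0]<.75)]
    print("lid",len(q),q.min(0),q.max(0)); c=q.mean(0); U=np.linalg.svd(q-c,full_matrices=False)[2]; print(c,U[2],np.arctan2(U[2][1],U[2][0]))
    h=P[hi]; t=h[h[:,2]>.3][:,:2]; print('top edge',cv2.minAreaRect((t*1000).astype(np.float32)))
E
```

```text
scene red 68 258.8382352941176 244.61764705882354 [0.51484591 0.24018602 0.16957402] [0.50247814 0.22882054 0.16407352] [0.52832663 0.25333793 0.17199051] 374.6602735854211 200.7311947589665
rim 975 ((574.085205078125, 288.47650146484375), (225.64920043945312, 210.5366668701172), 30.208677291870117) [[424.0, 323.0], [530.0, 141.0], [725.0, 254.0], [619.0, 436.0]]
lid 1605 [0.43183223 0.28670769 0.2001331 ] [0.63856888 0.41312788 0.33490559]
[0.51338308 0.33431808 0.27156956] [-0.4940348   0.85922782  0.1328803 ] 2.09261207091687
top edge ((540.8097534179688, 345.5721740722656), (228.03451538085938, 11.590428352355957), 29.439085006713867)
top red 97 325.97938144329896 237.35051546391753 [0.51739856 0.24435032 0.16938441] [0.5048832  0.2336655  0.16337507] [0.53032647 0.25597739 0.17417631] 400.2702781776769 188.87206487654132
rim 816 ((607.521240234375, 236.9297332763672), (222.01791381835938, 332.92864990234375), 30.389413833618164) [[428.0, 324.0], [596.0, 37.0], [787.0, 149.0], [619.0, 437.0]]
lid 2328 [0.43632811 0.28774382 0.20007532] [0.64157124 0.42263919 0.33624043]
[0.53627069 0.35367792 0.28309187] [-0.49502082  0.84428626  0.20526836] 2.1010953071499703
top edge ((542.6827392578125, 347.78143310546875), (225.22821044921875, 13.818619728088379), 30.327125549316406)
```

```bash
cat >> h.py <<'E'
th=np.radians(120.1); xc=np.array([np.cos(th),np.sin(th),0]); yc=np.array([-xc[1],xc[0],0]); zc=np.array([0,0,1.])
C0=np.array([.516,.242,0])-(-.005*xc+.074*yc)
W=lambda x,y,z: C0+x*xc+y*yc+z*zc
def ori(a):  # tool y = -yc ; tool z tilted a rad from down toward +xc (rear)
    z=np.sin(a)*xc-np.cos(a)*zc; y=-yc
    return np.c_[np.cross(y,z),y,z]
def go(p0,M0,p1,M1):
    r=R.from_matrix(M0.T@M1).as_rotvec(); s=M1.T@(p1-p0)
    print("turn",(r/np.pi).round(4),"deg",np.degrees(np.linalg.norm(r)).round(1),"; then shift(after turn)",(s/.15).round(3),"shift before turn",(M0.T@(p1-p0)/.15).round(3),"mm",(1e3*np.linalg.norm(s)).round(0))
def now():
    s=ctrl.read_state(); print(s["time_s"],s["tcp_pos"].round(4),s["ft_force"].round(1),s["qpos"].round(2)); return s["tcp_pos"],R.from_rotvec(s["tool_rot"]).as_matrix()
E
python3 - <<'E'
from h import *
print("C0",C0)
for n in ("scene","top"):
    d=np.load(n+".npy",allow_pickle=True).item(); P,ok=cloud(d); q=P[ok]
    for x0 in (.35,.45,.55,.65,.75):
        k=(abs(q[:,0]-x0)<.04)&(q[:,1]<.16)&(q[:,1]>-.25)&(q[:,2]>.13); s=q[k]
        if len(s): print(n,x0,len(s),s[:,2].max(),"ymax",s[:,1].max())
p,M=now()
A=np.array([p[0],p[1],.42]); B=W(-.005,.072,.160)-.08*(.53*xc-.85*zc); print("B",B,"hinge",W(.1,0,.118))
o=ori(.56); go(p,M,A,M); go(A,M,np.r_[B[:2],.42],o); go(np.r_[B[:2],.42],o,B,o)
E
```

```text
C0 [0.57751365 0.28343755 0.        ]
scene 0.65 13961 0.29380021762016173 ymax 0.1240214304581009
scene 0.75 3233 0.2938265995212536 ymax 0.1194823210242156
top 0.65 6917 0.295649441520517 ymax 0.12745719415745133
top 0.75 5584 0.29596517294175617 ymax 0.12501847030292212
0.1 [0.1806 0.5192 0.2382] [ 0.3 -0.7  0.1] [ 1.02  0.38  1.3   0.    1.46 -0.22]
B [0.53899436 0.2063206  0.228     ] hinge [0.52736258 0.36995269 0.118     ]
turn [0. 0. 0.] deg 0.0 ; then shift(after turn) [ 0.000e+00 -1.000e-03 -1.212e+00] shift before turn [ 0.000e+00 -1.000e-03 -1.212e+00] mm 182.0
turn [-0.0637  0.1707  0.2201] deg 51.4 ; then shift(after turn) [-2.544  1.021 -1.595] shift before turn [-2.942e+00 -1.185e+00  1.000e-03] mm 476.0
turn [0. 0. 0.] deg 0.0 ; then shift(after turn) [-0.68   0.     1.084] shift before turn [-0.68   0.     1.084] mm 192.0
```

```bash
python3 -m handwheel '[[[-1,0,0,-0.24,0,0,0],[-1,0,0,-0.24,0,0,0],[-1,0,0,-0.24,0,0,0],[-1,0,0,-0.24,0,0,0],[-1,0,0,-0.24,0,0,0],[-1,0,0,0,-0.009,0.0244,0.0314],[-1,0,0,0,-0.009,0.0244,0.0314],[-1,0,0,0,-0.009,0.0244,0.0314],[-1,0,0,0,-0.009,0.0244,0.0314],[-1,0,0,0,-0.009,0.0244,0.0314],[-1,0,0,0,-0.009,0.0244,0.0314],[-1,0,0,0,-0.009,0.0244,0.0314]]]'; python3 - <<'E'
from h import *
p,M=now(); B=W(-.005,.072,.160)-.08*(.53*xc-.85*zc);o=ori(.56); go(p,M,np.r_[B[:2],.42],o)
E
```

```text
time_s: 1.1
tcp_pos: [0.181, 0.5194, 0.4185]
tool_rot: [-1.302, -2.295, -0.37]
ft_force: [-0.2, 0.2, 0.5]
width: 0.0101
grip_force: 0.0
1.1 [0.181  0.5194 0.4185] [-0.2  0.2  0.5] [0.77 0.18 1.18 0.53 1.63 0.31]
turn [-0.0016  0.0029  0.0037] deg 0.9 ; then shift(after turn) [-2.539  1.018 -1.603] shift before turn [-2.565  0.98  -1.585] mm 476.0
```

```bash
python3 -m handwheel '[[[-1,0,0,0,-0.0016,0.0029,0.0037],[-1,-0.2,0.08,-0.126,0,0,0],[-1,-0.2,0.08,-0.126,0,0,0],[-1,-0.2,0.08,-0.126,0,0,0],[-1,-0.2,0.08,-0.126,0,0,0],[-1,-0.2,0.08,-0.126,0,0,0],[-1,-0.2,0.08,-0.126,0,0,0],[-1,-0.2,0.08,-0.126,0,0,0],[-1,-0.2,0.08,-0.126,0,0,0],[-1,-0.2,0.08,-0.126,0,0,0],[-1,-0.2,0.08,-0.126,0,0,0],[-1,-0.2,0.08,-0.126,0,0,0]]]'; python3 - <<'E'
from h import *
p,M=now(); B=W(-.005,.072,.160)-.08*(.53*xc-.85*zc);o=ori(.56); go(p,M,B,o)
d=vision.get_image("scene"); cv2.imwrite("pics/s1.png",d["img"])
E
```

```text
time_s: 2.1
tcp_pos: [0.4932, 0.2486, 0.4212]
tool_rot: [-1.306, -2.289, -0.374]
ft_force: [0.0, 0.3, 0.3]
width: 0.0006
grip_force: 0.0
2.1 [0.4932 0.2486 0.4212] [0.  0.3 0.3] [ 0.03  0.38  0.9   0.56  2.08 -0.28]
turn [-0.0009  0.0016  0.0025] deg 0.6 ; then shift(after turn) [-1.02   0.123  0.88 ] shift before turn [-1.017  0.118  0.885] mm 203.0
```

```bash
python3 -m handwheel '[[[-1,-0.2,0.06,-0.12,-0.0009,0.0016,0.0025],[-1,-0.13,0.06,-0.08,0,0,0],[-1,-0.115,0,0.18,0,0,0],[-1,-0.115,0,0.18,0,0,0],[-1,-0.115,0,0.18,0,0,0],[-1,-0.115,0,0.18,0,0,0],[-1,-0.115,0,0.18,0,0,0],[-1,-0.115,0,0.18,0,0,0],[-1,0,0,0,0,0,0]]]'; python3 - <<'E'
from h import *
p,M=now(); B=W(-.005,.072,.160)-.08*(.53*xc-.85*zc);o=ori(.56); go(p,M,B,o)
i=[vision.get_image(n)["img"] for n in("scene","top")]
cv2.imwrite("pics/s1.png",np.hstack([cv2.resize(i[0][120:310,180:340],None,fx=2.4,fy=2.4),cv2.resize(i[1][120:310,210:370],None,fx=2.4,fy=2.4)]))
E
```

```text
time_s: 2.9
tcp_pos: [0.5356, 0.2079, 0.2229]
tool_rot: [-1.312, -2.271, -0.37]
ft_force: [0.8, 0.8, -0.8]
width: 0.0005
grip_force: 0.0
2.9 [0.5356 0.2079 0.2229] [ 0.8  0.8 -0.8] [-0.04  0.53  1.21  0.47  1.72 -0.57]
turn [-0.0025 -0.0017 -0.0015] deg 0.6 ; then shift(after turn) [ 0.001  0.014 -0.04 ] shift before turn [ 0.001  0.014 -0.04 ] mm 6.0
```

View pics/s1.png

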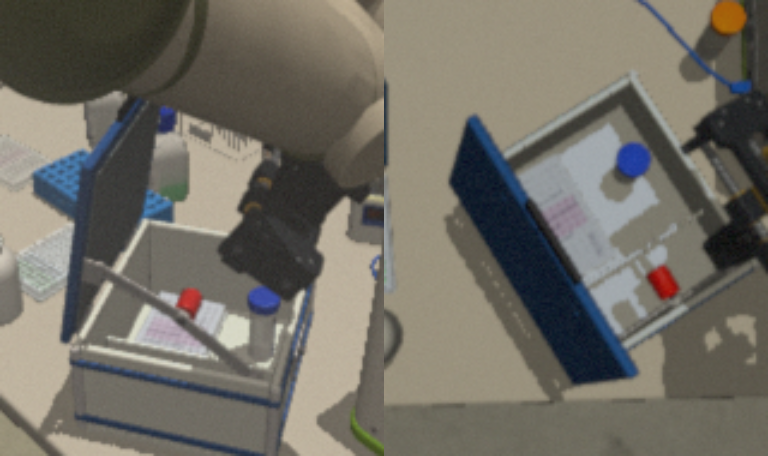

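Left (scene): the gripper hangs in front of and above the pad (crop 188,302) with its dark nose at about (270,250). Right (top): the pad is at crop (663,282) and the gripper parts at (735,245). I'll check that the TCP projects where the nose is.

```bash
python3 - <<'E'
from h import *
p,M=now()
for n,(u0,v0,k) in dict(scene=(180,120,0),top=(210,120,384)).items():
    d=np.load(n+".npy",allow_pickle=True).item(); Rc=R.from_rotvec(d["orientation"]).as_matrix()
    for nm,q in (("tcp",p),("back50",p-.05*M[:,2]),("+y40",p-.08*M[:,2]+.06*M[:,1]),("-y",p-.08*M[:,2]-.06*M[:,1]),("pad",W(-.005,.074,.16))):
        c=Rc.T@(q-d["xyz"]); u=c[0]/c[2]*d["fx"]+d["cx"]; v=c[1]/c[2]*d["fy"]+d["cy"]; print(n,nm,round((u-u0)*2.4+k),round((v-v0)*2.4))
E
```

```text
3.0 [0.5376 0.2081 0.2287] [ 0.6 -0.5  1.2] [-0.04  0.52  1.2   0.47  1.73 -0.56]
scene tcp 233 253
scene back50 266 218
scene +y40 299 159
scene -y 271 238
scene pad 188 305
top tcp 715 252
top back50 754 231
top +y40 735 151
top -y 824 284
top pad 664 283
```

```bash
python3 -m handwheel '[[[-1,0,0.014,0.1,-0.0025,-0.0017,-0.0015],[-1,0,0,0.1,0,0,0],[-1,0,0,0.1,0,0,0],[-1,0,0,0.06,0,0,0],[-1,0,0,0.03,0,0,0],[-1,0,0,0.03,0,0,0],[-1,0,0,0.03,0,0,0],[-1,0,0,0,0,0,0]]]'; python3 -m handwheel '[[[-1,0,0,0.027,0,0,0],[-1,0,0,0.027,0,0,0],[-1,0,0,0.027,0,0,0],[-1,0,0,0.027,0,0,0]]]';  python3 - <<'E'
from h import *
p,M=now(); print("along past pad centre-11mm:",1e3*((p-W(-.005,.074,.16))@(.53*xc-.85*zc)+.011), "lateral",(p-W(-.005,.074,.16))@yc)
E
```

```text
time_s: 3.67
tcp_pos: [0.5218, 0.2402, 0.1711]
tool_rot: [-1.317, -2.286, -0.388]
ft_force: [-0.2, 0.1, 0.4]
width: -0.0002
grip_force: 0.0
time_s: 4.0
tcp_pos: [0.5177, 0.2477, 0.1571]
tool_rot: [-1.317, -2.286, -0.388]
ft_force: [-0.5, -0.3, 2.6]
width: 0.0001
grip_force: 1.2
4.0 [0.5177 0.2477 0.1571] [-0.5 -0.3  2.6] [ 0.03  0.57  1.34  0.49  1.52 -0.6 ]
along past pad centre-11mm: 15.602642061552602 lateral -0.004309768576745836
```

```bash
python3 -m handwheel '[[[-1,0,0,0.022,0,0,0],[-1,0,0,0.022,0,0,0],[-1,0,0,0.022,0,0,0],[-1,0,0,0.022,0,0,0],[-1,0,0,0.022,0,0,0],[-1,0,0,0.022,0,0,0],[-1,0,0,0,0,0,0]]]';  python3 - <<'E'
from h import *
p,M=now(); print("along past pad centre-11mm:",1e3*((p-W(-.005,.074,.16))@(.53*xc-.85*zc)+.011), "lateral",(p-W(-.005,.074,.16))@yc)
i=[vision.get_image(n)["img"] for n in("scene","top")]
cv2.imwrite("pics/s2.png",np.hstack([cv2.resize(i[0][120:310,180:340],None,fx=2.4,fy=2.4),cv2.resize(i[1][120:310,210:370],None,fx=2.4,fy=2.4)]))
E
```

```text
time_s: 4.58
tcp_pos: [0.5127, 0.2564, 0.1397]
tool_rot: [-1.318, -2.286, -0.387]
ft_force: [1.5, -0.7, 0.1]
width: 0.0006
grip_force: 0.4
4.5833 [0.5127 0.2564 0.1397] [ 1.5 -0.7  0.1] [ 0.04  0.58  1.37  0.49  1.47 -0.6 ]
along past pad centre-11mm: 35.75731441975917 lateral -0.004339309186387179
```

View pics/s2.png

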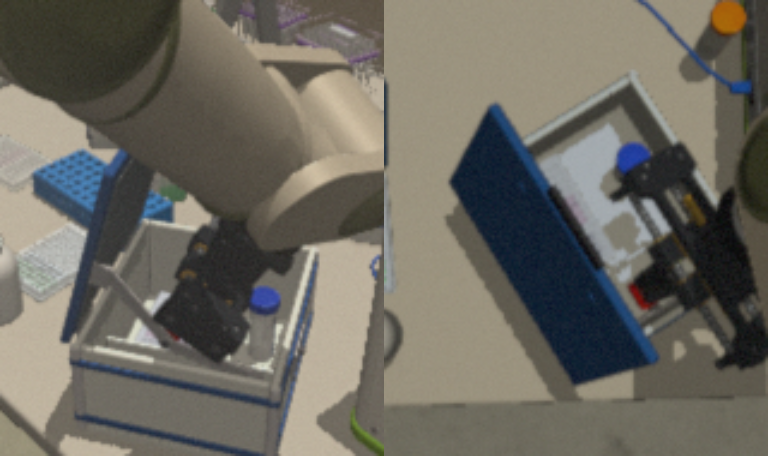

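```bash
python3 -m handwheel '[[[-1,0,0,-0.06,0,0,0],[-1,0,0,-0.15,0,0,0],[-1,0,0,-0.2,0,0,0],[-1,0,0,-0.2,0,0,0],[-1,0.12,0,-0.2,0,0,0],[-1,0.14,0,-0.22,0,0,0],[-1,0.14,0,-0.22,0,0,0],[-1,0.14,0,-0.22,0,0,0],[-1,0.14,0,-0.22,0,0,0],[-1,0,0,0,0,0,0]]]';  python3 - <<'E'
from h import *
p,M=now()
for n in ("top","scene"):
    d=vision.get_image(n); P,ok=cloud(d); hsv=cv2.cvtColor(d["img"],cv2.COLOR_BGR2HSV)
    loc=np.dstack([(P-C0)@xc,(P-C0)@yc,P[...,2]])
    red=((hsv[...,0]<8)|(hsv[...,0]>172))&(hsv[...,1]>150)&(hsv[...,2]>60)&ok&(abs(loc[...,0])<.1)&(abs(loc[...,1])<.11)&(loc[...,2]>.05)
    print(n,"pad top",red.sum(),np.median(loc[red],0) if red.any() else None)
    b=(hsv[...,0]>100)&(hsv[...,0]<130)&(hsv[...,1]>120)&ok&(abs(loc[...,1])<.1)&(loc[...,2]>.16)&(loc[...,0]>.06)&(loc[...,0]<.25)
    q=loc[b]; c=q.mean(0); U=np.linalg.svd(q-c,full_matrices=False)[2][2]; U*=np.sign(U[0]) 
    print(len(q),"lid normal(local)",U.round(3),"elev deg",90-np.degrees(np.arctan2(U[2],U[0])),"outer offset from axis mm",1e3*((c-[.1,0,.118])@U), "top",q[:,2].max())
    cv2.imwrite(f"pics/s3{n}.png",d["img"])
E
```

```text
time_s: 5.52
tcp_pos: [0.5337, 0.2145, 0.4173]
tool_rot: [-1.317, -2.297, -0.397]
ft_force: [0.5, -1.0, 0.3]
width: 0.0005
grip_force: 0.0
5.5167 [0.5337 0.2145 0.4173] [ 0.5 -1.   0.3] [-0.03  0.44  0.81  0.56  2.11 -0.32]
top pad top 87 [0.01226575 0.07264374 0.13717064]
2429 lid normal(local) [0.964 0.005 0.265] elev deg 74.6447338268168 outer offset from axis mm 11.597732925326962 top 0.31143137385529607
scene pad top 45 [0.00929354 0.07535648 0.13754225]<stdin>:9: RuntimeWarning: Mean of empty slice.
  ret = um.true_divide(
Traceback (most recent call last):
IndexError: index 2 is out of bounds for axis 0 with size 0
```

The stay is clearly broken: the pad has dropped about 32 mm and the lid is at 74.6°, which works out to a bend of about 0.87 rad. Next, plan the lid push.

```bash
cat >> h.py <<'E'
def wp(e,r=.185,back=0.,y=0.):
    e=np.radians(e); t=e*.62
    n=np.array([np.sin(e),0,np.cos(e)]); q=np.array([.1,y,.118])+r*np.array([-np.cos(e),0,np.sin(e)])+(.011+back)*n
    return W(*q), ori(-t)
E
python3 - <<'E'
from h import *
p,M=now(); P1,O=wp(74.6,back=.06); print("pre",P1)
A=np.r_[P1[:2],.42]
go(p,M,p,O); go(p,O,A,O); go(A,O,P1,O)
es=[74.6,65,55,45,35,25,15,5,0]
a=(P1,O)
for e in es:
    b=wp(e); print(e,b[0].round(3)); go(*a,*b); a=b
E
```

```text
5.6167 [0.5338 0.2143 0.4108] [ 0.   0.9 -1.3] [-0.03  0.44  0.83  0.56  2.11 -0.32]
pre [0.51767194 0.38666992 0.31521213]
turn [ 0.004  -0.4334 -0.0014] deg 78.0 ; then shift(after turn) [0. 0. 0.] shift before turn [0. 0. 0.] mm 0.0
turn [0. 0. 0.] deg 0.0 ; then shift(after turn) [ 0.68   0.483 -0.799] shift before turn [ 0.68   0.483 -0.799] mm 173.0
turn [0. 0. 0.] deg 0.0 ; then shift(after turn) [0.505 0.    0.483] shift before turn [0.505 0.    0.483] mm 105.0
74.6 [0.547 0.337 0.299]
turn [0. 0. 0.] deg 0.0 ; then shift(after turn) [-0.19   0.     0.352] shift before turn [-0.19   0.     0.352] mm 60.0
65 [0.562 0.311 0.29 ]
turn [0.     0.0331 0.    ] deg 6.0 ; then shift(after turn) [-0.112 -0.     0.174] shift before turn [-0.094 -0.     0.184] mm 31.0
55 [0.576 0.286 0.276]
turn [-0.      0.0344  0.    ] deg 6.2 ; then shift(after turn) [-0.105  0.     0.188] shift before turn [-0.085  0.     0.198] mm 32.0
45 [0.589 0.264 0.257]
turn [ 0.      0.0344 -0.    ] deg 6.2 ; then shift(after turn) [-0.093 -0.     0.194] shift before turn [-0.071 -0.     0.203] mm 32.0
35 [0.6   0.244 0.233]
turn [0.     0.0344 0.    ] deg 6.2 ; then shift(after turn) [-0.08 -0.    0.2 ] shift before turn [-0.058 -0.     0.208] mm 32.0
25 [0.609 0.229 0.206]
turn [-0.      0.0344  0.    ] deg 6.2 ; then shift(after turn) [-0.066  0.     0.205] shift before turn [-0.044  0.     0.211] mm 32.0
15 [0.616 0.218 0.177]
turn [-0.      0.0344 -0.    ] deg 6.2 ; then shift(after turn) [-0.052 -0.     0.209] shift before turn [-0.03  -0.     0.213] mm 32.0
5 [0.619 0.211 0.145]
turn [-0.      0.0344  0.    ] deg 6.2 ; then shift(after turn) [-0.039 -0.     0.212] shift before turn [-0.015 -0.     0.215] mm 32.0
0 [0.62  0.21  0.129]
turn [ 0.      0.0172 -0.    ] deg 3.1 ; then shift(after turn) [-0.011  0.     0.107] shift before turn [-0.005  0.     0.108] mm 16.0
```

```bash
python3 -m handwheel '[[[-1,0,0,0,0,-0.0394,0],[-1,0,0,0,0,-0.0394,0],[-1,0,0,0,0,-0.0394,0],[-1,0,0,0,0,-0.0394,0],[-1,0,0,0,0,-0.0394,0],[-1,0,0,0,0,-0.0394,0],[-1,0,0,0,0,-0.0394,0],[-1,0,0,0,0,-0.0394,0],[-1,0,0,0,0,-0.0394,0],[-1,0,0,0,0,-0.0394,0],[-1,0,0,0,0,-0.0394,0],[-1,0,0,0,0,0,0]]]';  python3 - <<'E'
from h import *
p,M=now()
P1,O=wp(74.6,back=.06); A=np.r_[P1[:2],.42]
go(p,M,A,O); go(A,O,P1,O)
E
```

```text
time_s: 6.62
tcp_pos: [0.5326, 0.2161, 0.4055]
tool_rot: [1.193, 2.073, -0.511]
ft_force: [0.5, 0.6, -0.4]
width: 0.0004
grip_force: 0.0
6.6167 [0.5326 0.2161 0.4055] [ 0.5  0.6 -0.4] [ 0.5   0.39  1.03 -0.81  1.65 -0.13]
turn [0.0003 0.0006 0.0003] deg 0.1 ; then shift(after turn) [ 0.645  0.484 -0.814] shift before turn [ 0.643  0.485 -0.815] mm 172.0
turn [0. 0. 0.] deg 0.0 ; then shift(after turn) [0.505 0.    0.483] shift before turn [0.505 0.    0.483] mm 105.0
```

```bash
python3 -m handwheel '[[[-1,0.129,0.097,-0.163,0,0,0],[-1,0.129,0.097,-0.163,0,0,0],[-1,0.129,0.097,-0.163,0,0,0],[-1,0.129,0.097,-0.163,0,0,0],[-1,0.129,0.097,-0.163,0,0,0],[-1,0.126,0,0.12,0,0,0],[-1,0.126,0,0.12,0,0,0],[-1,0.126,0,0.12,0,0,0],[-1,0.126,0,0.12,0,0,0],[-1,0,0,0,0,0,0],[-1,0,0,0,0,0,0]]]';  python3 - <<'E'
from h import *
p,M=now()
go(p,M,*wp(74.6,back=.012))
i=[vision.get_image(n)["img"] for n in("scene","top")]
cv2.imwrite("pics/s4.png",np.hstack([cv2.resize(i[0][120:310,180:340],None,fx=2.4,fy=2.4),cv2.resize(i[1][120:310,210:370],None,fx=2.4,fy=2.4)]))
E
```

```text
time_s: 7.53
tcp_pos: [0.5204, 0.3854, 0.3201]
tool_rot: [1.202, 2.072, -0.504]
ft_force: [0.3, -0.6, 1.1]
width: 0.0005
grip_force: 0.0
7.5333 [0.5204 0.3854 0.3201] [ 0.3 -0.6  1.1] [ 0.73  0.64  0.83 -0.81  1.79  0.07]
turn [ 0.0004 -0.0011 -0.0021] deg 0.4 ; then shift(after turn) [-0.117 -0.011  0.292] shift before turn [-0.118 -0.011  0.292] mm 47.0
```

View pics/s4.png

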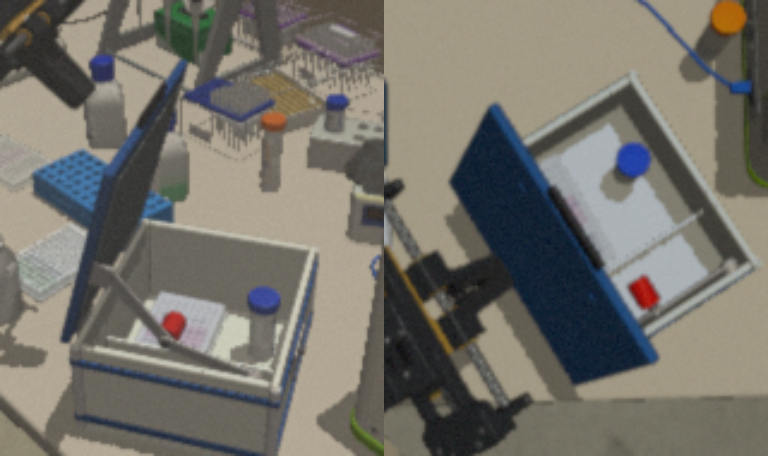

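The stay is visibly folded (pad at crop 172,325), and the closed fingers are behind the middle of the lid at crop (490,275). Starting the push.

```bash
python3 -m handwheel '[[[-1,-0.039,-0.004,0.097,0,0,0],[-1,-0.039,-0.004,0.097,0,0,0],[-1,-0.039,-0.004,0.097,0,0,0],[-1,-0.019,0,0.035,0,0,0],[-1,-0.019,0,0.035,0,0,0],[-1,-0.015,0,0.031,0,0.0057,0],[-1,-0.015,0,0.031,0,0.0057,0],[-1,-0.015,0,0.031,0,0.0057,0],[-1,-0.015,0,0.031,0,0.0057,0],[-1,-0.015,0,0.031,0,0.0057,0],[-1,-0.015,0,0.031,0,0.0057,0]]]';  python3 - <<'E'
from h import *
p,M=now()
go(p,M,*wp(64.6)); go(p,M,*wp(45))
E
```

```text
time_s: 8.55
tcp_pos: [0.561, 0.3121, 0.2891]
tool_rot: [1.254, 2.161, -0.443]
ft_force: [-1.0, 1.8, 3.0]
width: 0.0005
grip_force: 1.2
8.55 [0.561  0.3121 0.2891] [-1.   1.8  3. ] [ 0.57  0.58  0.98 -0.7   1.61  0.04]
turn [ 0.0019 -0.0009 -0.0027] deg 0.6 ; then shift(after turn) [-0.016 -0.001  0.007] shift before turn [-0.016 -0.     0.007] mm 3.0
turn [ 0.0022  0.0666 -0.0025] deg 12.0 ; then shift(after turn) [-0.229 -0.001  0.367] shift before turn [-0.148 -0.002  0.406] mm 65.0
```

```bash
python3 -m handwheel '[[[-1,-0.0158,0,0.0325,0,0.0056,0],[-1,-0.0158,0,0.0325,0,0.0056,0],[-1,-0.0158,0,0.0325,0,0.0056,0],[-1,-0.0158,0,0.0325,0,0.0056,0],[-1,-0.0158,0,0.0325,0,0.0056,0],[-1,-0.0158,0,0.0325,0,0.0056,0],[-1,-0.0158,0,0.0325,0,0.0056,0],[-1,-0.0158,0,0.0325,0,0.0056,0],[-1,-0.0158,0,0.0325,0,0.0056,0],[-1,-0.0158,0,0.0325,0,0.0056,0],[-1,-0.0158,0,0.0325,0,0.0056,0],[-1,-0.0158,0,0.0325,0,0.0056,0]]]';  python3 - <<'E'
from h import *
p,M=now()
go(p,M,*wp(45)); go(p,M,*wp(25))
E
```

```text
time_s: 9.55
tcp_pos: [0.5893, 0.2632, 0.2567]
tool_rot: [1.353, 2.335, -0.323]
ft_force: [-0.8, 1.0, 1.3]
width: 0.0007
grip_force: 0.8
9.55 [0.5893 0.2632 0.2567] [-0.8  1.   1.3] [ 0.42  0.55  1.04 -0.48  1.5  -0.08]
turn [ 0.0022 -0.0006 -0.0022] deg 0.6 ; then shift(after turn) [ 0.003 -0.001 -0.   ] shift before turn [ 0.003 -0.001 -0.   ] mm 0.0
turn [ 0.0025  0.0683 -0.002 ] deg 12.3 ; then shift(after turn) [-0.164 -0.001  0.395] shift before turn [-0.076 -0.003  0.421] mm 64.0
```

Tracking exactly. Continuing to 25°.

```bash
python3 -m handwheel '[[[-1,-0.01,0,0.034,0,0.0057,0],[-1,-0.01,0,0.034,0,0.0057,0],[-1,-0.01,0,0.034,0,0.0057,0],[-1,-0.01,0,0.034,0,0.0057,0],[-1,-0.01,0,0.034,0,0.0057,0],[-1,-0.01,0,0.034,0,0.0057,0],[-1,-0.01,0,0.034,0,0.0057,0],[-1,-0.01,0,0.034,0,0.0057,0],[-1,-0.01,0,0.034,0,0.0057,0],[-1,-0.01,0,0.034,0,0.0057,0],[-1,-0.01,0,0.034,0,0.0057,0],[-1,-0.01,0,0.034,0,0.0057,0]]]';  python3 - <<'E'
from h import *
p,M=now()
go(p,M,*wp(25)); go(p,M,*wp(7))
i=vision.get_image("scene")["img"]
cv2.imwrite("pics/s5.png",cv2.resize(i[120:310,180:340],None,fx=2.4,fy=2.4))
E
```

```text
time_s: 10.55
tcp_pos: [0.6095, 0.2293, 0.2067]
tool_rot: [1.452, 2.508, -0.185]
ft_force: [-0.9, 1.1, 0.9]
width: 0.0003
grip_force: 0.6
10.55 [0.6095 0.2293 0.2067] [-0.9  1.1  0.9] [ 0.28  0.57  1.09 -0.26  1.41 -0.21]
turn [ 0.0026 -0.0002 -0.0016] deg 0.6 ; then shift(after turn) [ 0.    -0.003  0.004] shift before turn [ 0.    -0.003  0.004] mm 1.0
turn [ 0.0028  0.0618 -0.0014] deg 11.1 ; then shift(after turn) [-0.101 -0.003  0.377] shift before turn [-0.026 -0.006  0.39 ] mm 59.0
```

View pics/s5.png

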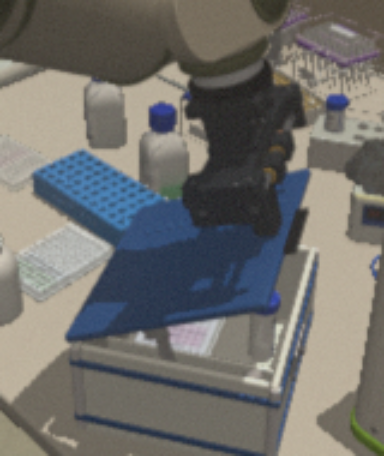

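The lid follows at about 25°, with the tip on its back at crop (235,225) and the stay folded inside. Continuing.

```bash
python3 -m handwheel '[[[-1,-0.0053,0,0.032,0,0.0051,0],[-1,-0.0053,0,0.032,0,0.0051,0],[-1,-0.0053,0,0.032,0,0.0051,0],[-1,-0.0053,0,0.032,0,0.0051,0],[-1,-0.0053,0,0.032,0,0.0051,0],[-1,-0.0053,0,0.032,0,0.0051,0],[-1,-0.0053,0,0.032,0,0.0051,0],[-1,-0.0053,0,0.032,0,0.0051,0],[-1,-0.0053,0,0.032,0,0.0051,0],[-1,-0.0053,0,0.032,0,0.0051,0],[-1,-0.0053,0,0.032,0,0.0051,0],[-1,-0.0053,0,0.032,0,0.0051,0]]]';  python3 - <<'E'
from h import *
p,M=now()
go(p,M,*wp(7)); go(p,M,*wp(0))
E
```

```text
time_s: 11.6
tcp_pos: [0.6198, 0.2124, 0.152]
tool_rot: [1.536, 2.657, -0.047]
ft_force: [-0.2, -0.3, 1.0]
width: 0.0
grip_force: 0.4
11.6 [0.6198 0.2124 0.152 ] [-0.2 -0.3  1. ] [ 0.18  0.62  1.13 -0.07  1.35 -0.33]
turn [ 0.003   0.0007 -0.0011] deg 0.6 ; then shift(after turn) [ 0.003 -0.006  0.003] shift before turn [ 0.003 -0.006  0.003] mm 1.0
turn [ 0.003   0.0248 -0.001 ] deg 4.5 ; then shift(after turn) [-0.016 -0.006  0.153] shift before turn [-0.004 -0.008  0.154] mm 23.0
```

```bash
python3 -m handwheel '[[[-1,-0.001,0,0.018,0,0.003,0],[-1,-0.001,0,0.018,0,0.003,0],[-1,-0.001,0,0.018,0,0.003,0],[-1,-0.001,0,0.018,0,0.003,0],[-1,-0.001,0,0.018,0,0.003,0],[-1,-0.001,0,0.018,0,0.003,0],[-1,0,0,0.012,0,0.003,0],[-1,0,0,0.012,0,0.003,0],[-1,0,0,0.01,0,0,0],[-1,0,0,0.01,0,0,0],[-1,0,0,0,0,0,0]]]';  python3 - <<'E'
from h import *
now()
E
```

```text
time_s: 12.52
tcp_pos: [0.6209, 0.2109, 0.1296]
tool_rot: [1.568, 2.712, 0.009]
ft_force: [-0.6, -0.2, -0.3]
width: 0.0005
grip_force: 0.0
12.5167 [0.6209 0.2109 0.1296] [-0.6 -0.2 -0.3] [ 0.15  0.65  1.15 -0.    1.33 -0.37]
```

```bash
for k in 1 2 3; do python3 -m handwheel '[[[-1,0,0,0.007,0,0,0],[-1,0,0,0,0,0,0]]]' | egrep 'tcp_pos|ft_f'; done
```

```text
tcp_pos: [0.6209, 0.211, 0.1294]
ft_force: [-0.2, -0.3, 4.9]
tcp_pos: [0.6209, 0.211, 0.1294]
ft_force: [-3.0, -1.0, 11.2]
tcp_pos: [0.621, 0.211, 0.1293]
ft_force: [-5.5, -2.2, 17.0]
```

```bash
python3 -m handwheel '[[[-1,0,0,-0.03,0,0,0],[-1,0,0,-0.1,0,0,0],[-1,0,0,-0.2,0,0,0],[-1,0,0,-0.25,0,0,0],[-1,0,0,-0.25,0,0,0],[-1,0,0,-0.25,0,0,0],[-1,0,0,-0.25,0,0,0],[-1,0,0,0,0,0,0],[-1,0,0,0,0,0,0]]]' | egrep 'tcp_pos|ft_f|time'; python3 - <<'E'
from h import *
for n in ("top","scene"):
    d=vision.get_image(n); P,ok=cloud(d); loc=np.dstack([(P-C0)@xc,(P-C0)@yc,P[...,2]])
    b=ok&(abs(loc[...,1])<.1)&(loc[...,0]>-.09)&(loc[...,0]<.095)&(abs(loc[...,2]-.13)<.03)
    q=loc[b]; c=np.median(q,0); A=np.c_[q[:,0],q[:,1],np.ones(len(q))]; print(n,len(q),np.median(q[:,2]),"slopes deg",np.degrees(np.linalg.lstsq(A,q[:,2],rcond=None)[0][:2]))
    cv2.imwrite(f"pics/f{n}.png",d["img"])
E
```

```text
time_s: 13.77
tcp_pos: [0.6191, 0.211, 0.328]
ft_force: [0.1, -0.7, -0.6]
top 7234 0.1289026545444909 slopes deg [ 0.02044    -0.05377142]
scene 4040 0.1288970074317919 slopes deg [-0.02942349 -0.03455155]
```

View pics/fscene.png

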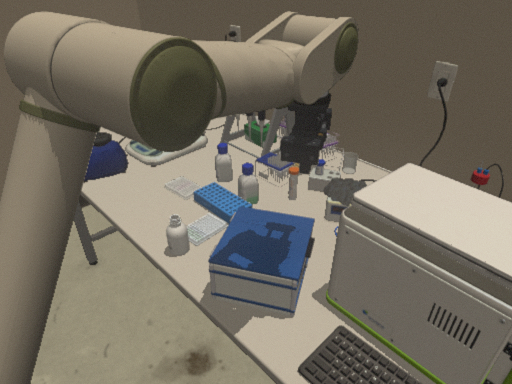

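The lid lies flat on the rim: its top is at 128.9 mm, level to within 0.06°. The things on the bench stand where they were, and the arm is clear.

```bash
python3 -c "
from plant import ctrl; print(ctrl.sign_off())"
```

```text
the job is handed in; nothing more can be done
None
```

I pressed the stay until it clearly folded (bend about 0.87 rad), lowered the lid fully shut (level within 0.06°) without forcing it, and handed the job in at about 14 s with the arm clear; bench items look unmoved, though I couldn't see the contents once the lid was shut.

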